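Load a new label roll on the desk stand

ROBOT

A 6-joint arm with a two-finger parallel gripper is mounted at the origin on the work surface. World frame = base frame: x ahead of the robot, y to its left, z up, the work surface at z = 0. Lengths are in mm, angles in rad, forces in N, time in s.
With the tool pointing down it reaches from about 300 to 775 mm from the base axis. Payload 14.6 kg.
Tool frame: the origin (TCP) lies between the finger pads; the fingertips stand 8 mm ahead of it and the grasp point (between the pads) lies 11 mm behind it; z points along the fingers, y is the direction in which the jaws open and shut (so a half turn about z gives the same grasp; the last joint's range is limited). The gripper opens to 94 mm and grips with 3 to 60 N. Pads are 16 mm wide; open, the fingers measure 119 mm over their backs; the gripper's body (75 mm by 177 mm) begins 78 mm behind the grasp point.
Start: joints at [-1.384, 0.3, 1.521, -0, 1.321, -0.067], TCP at [138.09, -532.373, 213.446] pointing down, gripper open.
Joint ranges: [-3.03, 3.03], [-0.79, 2.21], [0.23, 2.52], [-1.04, 4.18], [0, 3.07], [-2.55, 2.55]. Speed limits (rad/s): [2.22, 2.22, 2.57, 3.14, 3.14, 3.14].

INTERFACE

Orientations are given as [roll, pitch, yaw] about the fixed x, y, z axes, in that order (R = Rz(yaw) Ry(pitch) Rx(roll)).
In Python, from cell import manip gives the robot as it stands. The module is installed in compiled form; this text tells all that it offers.
- The arm moves only by the tool send_rows, never from a script. Its argument "series" is a list that holds one entry, the list of rows, each a list of 5 numbers: the opening, from 0 (shut) to 1 (fully open), then the shift along the tool's x, y, z in mm, then the turn about the tool's z in degrees. In form: [[[gripper, dx, dy, dz, roll], ...]]. A call has 1 to 10 rows; each row is the pose to reach, as a shift and turn from the pose commanded when the call began, along the tool's axes at that moment; what a row does not reach only later rows make up. A row lasts 1/10 s, in which the tool goes at most 50 mm and 8.59 degrees, less where a joint would pass 70% of its speed; a pose out of reach is approached as far as the arm can. A call with a gripper value outside its range is refused whole. The fingers move at their own pace and stop on an object; "newtons" is the grip in N (left out, the last holds). Time passes only in rows, so rows that repeat a pose let the fingers close. It gives the time, the measured TCP pose, the force and the opening at its end, in the units of the state.
- manip.read_state(): the state, without advancing time (a new reading comes with each control period).
- manip.camera(name): name is "scene" or "top" or "wrist"; returns a dict with "img" (420x560x3 uint8, red, green, blue), "vfov" (degrees; the focal length in pixels is half the picture's height over the tangent of half this angle, whatever the lens; pixels are square), "cx", "cy" (the principal point, pixels), "pose" (4x4, takes a point from camera to world coordinates); the wrist camera has in their place "T_tool_cam" (4x4, takes a point from camera to tool coordinates, whose origin is the TCP and whose axes are the flange's). Camera axes: x right, y down, z forward; pixel columns grow to the right and rows downward; lengths in mm; the calibration is good to about 2 mm. A picture is of the moment at which its call begins: read the wrist's pose just before it. There is no depth.
- manip.sign_off(): hands the job in, once; it reports no verdict.
Trained networks look in a picture, given as the dict that the camera call returned (one of the last four; its "shot" number tells which), for a name from the list of things; names that differ only in an ending like _2 or _b are one class to them, and where a whole thing is asked for, a point or a joint stands for the part that bears it (a point fixed in the world has none). Each returns a list of dicts, best first, with "conf" (0 to 1); they miss things now and then, are a little off and sometimes report something else, mostly with a low value. They report only what shows in the picture. A call takes as long as a camera call. They do not tell look-alikes from the thing itself.
- manip.find_in(target, picture): "rect" ([left, top, width, height] in pixels, round what is visible of it).
- manip.silhouettes(target, picture): "pixels" (420x560 bool, what is visible of it) and "rect" ([left, top, width, height] in pixels, round what is visible of it).
The state is a dict: "clock": time; "joints": joint angles; "qd": joint speeds; "effort": joint torques, N m; "eef_pos": TCP position; "eef_rot": TCP orientation; "wrist_force": force on the tool from outside, world axes, zero at the start; "moment": the same for the moment, N m; "finger_gap": finger opening in mm.
Only numpy, scipy, OpenCV 4.12 (cv2) and the standard library are available. Lean on these libraries where they do the work, as an engineer would, in place of code of your own. Each camera call takes 0.05 s, during which the arm holds its last target. There are 200 camera calls.

TASK

Load the roll of white labels on the label stand: lift the empty spindle out of the stand, thread it through the roll, pick the roll up on it, and lower it back until the spindle rests in both notches with the roll hanging between the cheeks; let go only once it is seated. Leave everything else on the desk where it is, the blue roll included.

Things in the scene. Friction and masses are not known exactly. Their poses are not given: they have to be found in the camera images.
- spindle: The stand's loose spindle, 0.12 kg: black ribbed knob 22 mm across, red collar 28 mm across, plain aluminium rod 12 mm across. Origin on the centre line at mid-knob, where to grip it; y runs along the rod: knob -30 to 30 mm, collar 30 to 34, rod 34 to 150 (tip). Round, may turn about y. It starts empty in the stand's notches, the collar 2 to 8 mm outside the knob-side cheek.
- stand: Black label-roll stand, fixed: base 115 x 90 mm, two cheeks at y = -45 to -40 and 40 to 45 mm, 110 mm tall, 115 mm wide at the foot, 60 at the top. At x = 0 each cheek has a notch open upwards: 44 mm wide at the top, a 15 mm slot from height 90 down to its floor at 78 mm. Origin at the centre of its underside, z up, y along the spindle, whose knob is on the -y side.
- notch_knob_side (a point): Centre line of a spindle resting in the notch of the knob-side cheek (stand frame 0, -42.5, 84 mm).
- notch_far_side (a point): Centre line of a spindle resting in the notch of the other cheek (stand frame 0, 42.5, 84 mm).
- white_roll: The new roll of white labels, loose, standing on its rim: 80 mm across, 50 mm wide, about 0.15 kg, with a 25.4 mm bore, lined by a brown cardboard core, right through it. Origin at the middle of the bore, 39 mm above the desk; y runs along the bore, level; both faces alike. The rim is slightly flat below, so it stands still until pushed.
- blue_roll: Bystander: the roll of blue labels, standing on its rim; same size as the white one; origin at the middle of its bore.
- empty_core: Bystander: the used-up cardboard core, brown tube standing on end, 33 mm across, 50 mm tall; origin at the centre of its underside.
- parcel_tape: Bystander: the roll of parcel tape, brown, lying flat, 100 mm across, 48 mm tall, 76 mm bore; origin at the centre of its underside.
- phone: Bystander: the phone, black, lying flat, 150 x 73 x 9 mm; origin at the centre of its underside.
- remote: Bystander: the remote control, white, lying flat, 170 x 45 x 18 mm; origin at the centre of its underside.
- card_case: Bystander: the pink card case, lying flat, 100 x 75 x 22 mm; origin at the centre of its underside.
- round_tin: Bystander: the round tin, blue with a white lid, 75 mm across, 34 mm tall; origin at the centre of its underside.
Things that resemble listed ones, but are neither listed nor needed, are in the scene too. There is more than one size of the spindle; the one meant has the size given above.

How it is judged:
By the outcome, as a careful person would: the job done as asked, in the order asked, and still so for the second after the job is handed in, with the robot touching nothing.
It also fails if it takes over 58 s, if anything falls off the work surface, if the arm or the gripper's body presses on something with over 40 N, if the wrist force passes 120 N, or if a joint passes its speed limit or range.

## Working session

There is one attempt and no reset: what is moved stays moved. The work goes in short steps, Python scripts to look and compute and a tool call to move; the robot and the scene stay as the last step left them, time stands still between calls to the robot, and variables do not carry over. Pictures are saved under pics/ and viewed, about 8 in all and at most 12, crops included, and the job is handed in when it is done.

Besides the shell and the picture viewer there is one more tool, called after "Emit:" as name(argument=value, ...), one argument or row to a line, values as JSON. send_rows: Moves the arm, as the interface text tells. Its arguments: {"type":"object","properties":{"series":{"type":"array"},"newtons":{"type":"number"}},"required":["series"]}

```bash
mkdir -p pics; cat > h.py <<'E'
import numpy as np, cv2
from cell import manip
from scipy.spatial.transform import Rotation as R
def K(p):
    f=p["img"].shape[0]/2/np.tan(np.radians(p["vfov"])/2)
    return f,p["cx"],p["cy"]
def ray(p,u,v,pose=None):
    f,cx,cy=K(p); T=np.array(p.get("pose",pose) if pose is None else pose)
    d=T[:3,:3]@np.array([(u-cx)/f,(v-cy)/f,1]); return T[:3,3],d/np.linalg.norm(d)
def atz(p,u,v,z,pose=None):
    o,d=ray(p,u,v,pose); return o+d*(z-o[2])/d[2]
def proj(p,X,pose=None):
    f,cx,cy=K(p); T=np.array(p["pose"] if pose is None else pose)
    c=T[:3,:3].T@(np.array(X,float)-T[:3,3]); return np.array([f*c[0]/c[2]+cx,f*c[1]/c[2]+cy])
def tool():
    s=manip.read_state(); T=np.eye(4); T[:3,:3]=R.from_euler('xyz',s["eef_rot"]).as_matrix(); T[:3,3]=s["eef_pos"]; return T,s
def wrist():
    T,s=tool(); p=manip.camera("wrist"); p["pose"]=T@np.array(p["T_tool_cam"]); return p
def save(p,n,crop=None,s=1):
    im=p["img"][:,:,::-1]
    if crop: a,b,c,d=crop; im=im[b:d,a:c]
    cv2.imwrite("pics/"+n,cv2.resize(im,None,fx=s,fy=s,interpolation=cv2.INTER_CUBIC))
E
python3 - <<'E'
from h import *
print(manip.read_state())
for n in ["top","scene"]:
    p=manip.camera(n); save(p,n+"1.png",s=1.4); print(n,K(p),np.round(p["pose"],3).tolist())
    for t in ["spindle","stand","white_roll","blue_roll"]:
        print(t,[(np.round(d["rect"],1).tolist(),round(d["conf"],2)) for d in manip.find_in(t,p)][:4])
E
```

```text
{'clock': 0.0, 'joints': array([-1.38359274e+00,  3.00457098e-01,  1.52155942e+00, -1.28362646e-05,
        1.32068560e+00, -6.66099525e-02]), 'qd': array([ 5.73566182e-04, -3.11822438e-05,  9.30371316e-05,  2.25315043e-04,
       -4.67588454e-04, -4.33187091e-04]), 'effort': array([-3.38889868e-04, -5.31804729e+01, -3.52741456e+01,  7.06728618e-02,
        2.43513932e-02, -9.86362625e-05]), 'eef_pos': array([ 138.0471094 , -532.14435795,  212.90316626]), 'eef_rot': array([-3.14048483e+00, -6.14405294e-05,  2.53816690e-01]), 'wrist_force': array([ 0.01549323, -0.22794442, -0.38305869]), 'moment': array([-0.03948662, -0.07279272, -0.00365857]), 'finger_gap': 94.17978887482462}
top (np.float64(419.36795622688226), 281.700807087382, 212.63432187395873) [[-0.018, -0.992, 0.125, 418.839], [-1.0, 0.018, -0.001, -19.958], [-0.001, -0.125, -0.992, 1087.326], [0.0, 0.0, 0.0, 1.0]]
spindle [([140.1, 199.2, 73.1, 10.6], 0.71), ([180.6, 289.4, 53.1, 7.1], 0.57), ([223.8, 209.4, 44.4, 25.6], 0.53)]
stand [([142.9, 184.4, 50.4, 47.8], 0.88), ([300.4, 233.0, 25.0, 32.9], 0.6)]
white_roll [([299.9, 233.7, 23.6, 30.4], 0.72)]
blue_roll [([287.2, 162.3, 27.3, 39.0], 0.66), ([318.0, 105.3, 37.4, 45.8], 0.36)]
scene (np.float64(490.5429260300668), 279.7658342248723, 213.23674422043354) [[0.852, 0.307, -0.423, 1194.258], [0.523, -0.522, 0.674, -1019.829], [-0.014, -0.795, -0.606, 990.79], [0.0, 0.0, 0.0, 1.0]]
spindle [([301.9, 164.6, 31.8, 27.9], 0.67), ([221.8, 214.8, 33.8, 31.2], 0.61), ([299.8, 160.1, 41.4, 44.1], 0.24)]
stand [([296.6, 267.8, 34.0, 39.1], 0.71), ([298.7, 157.0, 43.2, 48.2], 0.67)]
white_roll [([222.1, 216.8, 32.9, 28.9], 0.63), ([305.1, 159.8, 34.3, 43.0], 0.46)]
blue_roll [([277.4, 232.1, 28.4, 24.8], 0.92)]
```

View pics/top1.png

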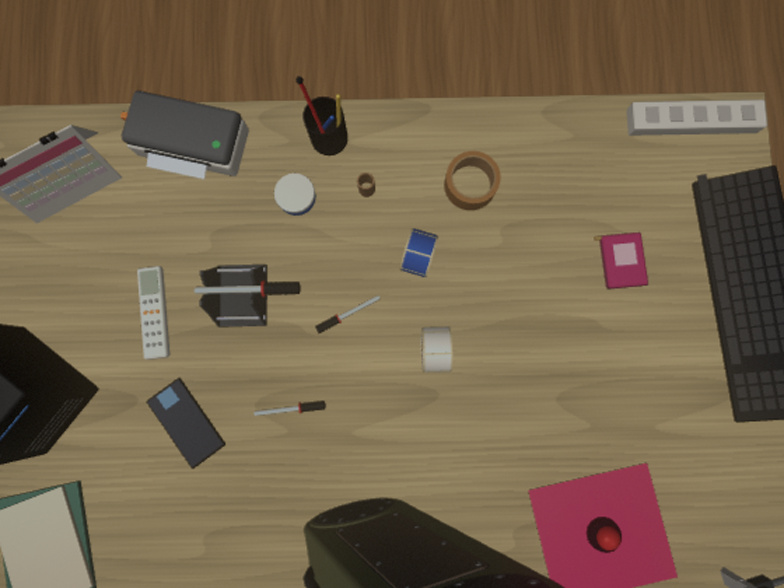

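View pics/scene1.png

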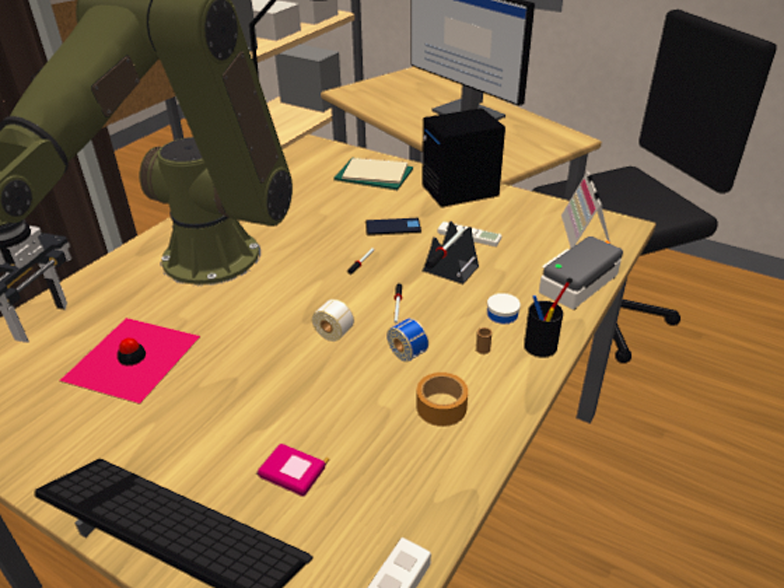

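The top view shows the stand's spindle with its knob at native px (201–213, 206) and the rod pointing left, which is +y. The white roll is at (312, 249) and the blue roll at (300, 180). Loose, smaller look-alike spindles lie at (248, 224) and (207, 291). The scene view agrees with this layout.

```bash
python3 - <<'E'
from h import *
p=manip.camera("top")
for n,u,v,z in [("knobend",214,205.5,84),("collar",188,206.5,84),("tip",139.5,207,84),("white",312,249,79),("blue",300,180,79),("lookL",271,212,6),("lookR",227,235,6)]:
    print(n,np.round(atz(p,u,v,z),1))
T,s=tool()
w=manip.camera("wrist"); print(np.round(w["T_tool_cam"],3).tolist(),K(w))
# hover over knob/roll
k=atz(p,201,206,84); r=atz(p,312,249,79)
print("delta to roll hover tool axes",T[:3,:3].T@(r-T[:3,3]),"to knob",T[:3,:3].T@(k-T[:3,3]))
E
```

```text
knobend [565.7 142.2  84. ]
collar [564.4 205.   84. ]
tip [565.3 322.2  84. ]
white [456.9 -92.2  79. ]
blue [625.8 -67.4  79. ]
lookL [557.4   6.5   6. ]
lookR [499.6 121.    6. ]
[[-0.0, -0.963, -0.268, 77.374], [1.0, 0.0, -0.0, 0.886], [0.0, -0.268, 0.963, -169.791], [0.0, 0.0, 0.0, 1.0]] (np.float64(334.20194794482376), 278.40394542278426, 211.43539337104167)
delta to roll hover tool axes [ 419.13515301 -345.97450106  134.42955748] to knob [ 590.55862445 -576.08746659  129.43938948]
```

Emit:
send_rows(
  series=[
    [[1,40,-30,-3,-7.5],[1,80,-60,-6,-15],[1,120,-90,-9,-22.5],[1,160,-120,-12,-30],[1,200,-150,-15,-37.5],[1,240,-180,-18,-45],[1,280,-210,-21,-52.5],[1,320,-240,-24,-60],[1,360,-270,-27,-67.5],[1,400,-300,-30,-75]],
  ],
)

```text
clock: 1.6
eef_pos: [450.3, -140.3, 243.8]
eef_rot: [3.141, 0.0, 1.568]
wrist_force: [0.4, -0.5, 0.6]
finger_gap: 94.2
```

Emit:
send_rows(
  series=[
    [[1,0,0,0,-0.5],[1,0,0,0,-0.5],[1,0,0,0,-0.5]],
  ],
)

```text
clock: 1.9
eef_pos: [448.9, -143.0, 243.3]
eef_rot: [-3.141, 0.0, 1.569]
wrist_force: [0.4, -1.1, 0.2]
finger_gap: 94.1
```

```bash
python3 - <<'E'
from h import *
p=wrist(); save(p,"w1.png"); T,s=tool(); print(s["eef_pos"],np.degrees(s["eef_rot"]))
np.save("w1.npy",p["pose"])
for t in ["white_roll"]:
    for d in manip.silhouettes(t,p)[:2]: 
        m=d["pixels"].astype(np.uint8); c=max(cv2.findContours(m,0,2)[0],key=cv2.contourArea)
        print(d["rect"],d["conf"],cv2.approxPolyDP(c,4,True)[:,0].tolist())
X=[456.9,-92.2]
print([proj(p,[x,y,79]) .round(0).tolist() for x,y in [(457,-117),(457,-67)]])
E
```

```text
[ 448.83043106 -143.21087508  243.3788279 ] [-1.79995680e+02  4.45393942e-03  8.98927647e+01]
[250.1, 120.5, 72.6, 54.0] 0.77 [[251, 123], [254, 168], [291, 172], [322, 166], [322, 121]]
[[287.0, 171.0], [287.0, 120.0]]
```

View pics/w1.png

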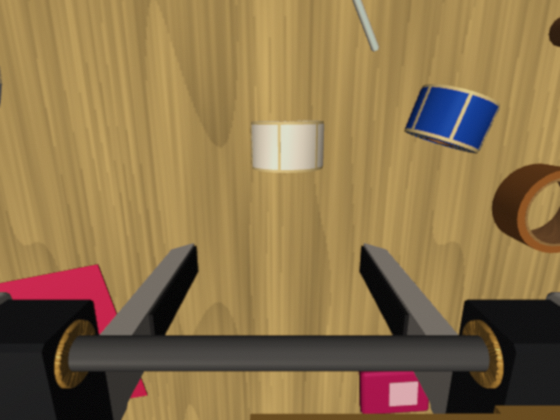

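The wrist view shows the white roll at px (250–323, 121–172), its bore running nearly along image rows. The blue roll, well clear, is at about (452, 118). I'll fit a cylinder to it.

```bash
cat >> h.py <<'E'
from scipy.optimize import minimize
def cyl(c,yaw,r,a,b,pitch=0):
    t=np.linspace(0,2*np.pi,60); ax=np.array([-np.sin(yaw)*np.cos(pitch),np.cos(yaw)*np.cos(pitch),np.sin(pitch)])
    e=np.array([np.cos(yaw),np.sin(yaw),0]); f=np.cross(e,ax)
    return np.concatenate([np.array(c)+ax*k+r*(np.outer(np.cos(t),e)+np.outer(np.sin(t),f)) for k in (a,b)])
def hullmask(p,parts,S=4):
    m=np.zeros((420*S,560*S),np.uint8)
    for P in parts:
        q=np.array([proj(p,x) for x in P])
        cv2.fillConvexPoly(m,cv2.convexHull(((q+.5)*S).astype(np.float32)).astype(np.int32),255)
    return cv2.resize(m,(560,420),interpolation=cv2.INTER_AREA)/255.
E
python3 - <<'E'
from h import *
p=wrist()
d=manip.silhouettes("white_roll",p)[0]
hsv=cv2.cvtColor(p["img"],cv2.COLOR_RGB2HSV)
x,y,w,h=map(int,d["rect"]); box=np.zeros((420,560),bool); box[y-8:y+h+10,x-8:x+w+8]=1
m=((hsv[...,1]<75)&box); m=cv2.morphologyEx(m.astype(np.uint8),cv2.MORPH_CLOSE,np.ones((7,7)))
n,l,st,_=cv2.connectedComponentsWithStats(m); k=1+np.argmax(st[1:,4]); m=(l==k)*1.; print(st[k],d["pixels"].sum())
for name,mm in [("hsv",m),("net",d["pixels"]*1.)]:
    f=lambda q: np.abs(hullmask(p,[cyl([q[0],q[1],39],q[2]/50,40,-25,25)])-mm).sum()
    r=minimize(f,[457,-92,0],method="Nelder-Mead",options=dict(initial_simplex=[[457,-92,0],[461,-92,0],[457,-88,0],[457,-92,5]],xatol=.05,fatol=.5))
    print(name,r.x[:2],np.degrees(r.x[2]/50),r.fun,mm.sum())
E
```

```text
[ 252  124   72   46 3170] 3659
hsv [457.14494484 -91.94860614] -0.18036446877983775 558.7372549019607 3170.0
net [457.75826599 -93.12757174] 0.8795661378507218 91.69411764705882 3659.0
```

Emit:
send_rows(
  series=[
    [[1,30,12,0,0],[1,70,28,0,0],[1,110,44,0,0],[1,150,60,0,0],[1,190,76,0,0],[1,230,90,0,0],[1,270,105,0,0],[1,300,115,0,0],[1,310,115,0,0],[1,310,115,0,0]],
  ],
)

```text
clock: 3.1
eef_pos: [564.0, 168.0, 243.0]
eef_rot: [-3.141, 0.0, 1.572]
wrist_force: [0.8, -1.4, -0.2]
finger_gap: 94.2
```

```bash
python3 - <<'E'
from h import *
p=wrist(); save(p,"w2.png",s=1.4); T,s=tool(); print(s["eef_pos"],np.degrees(s["eef_rot"]))
for d in manip.silhouettes("spindle",p)[:3]: print(d["rect"],d["conf"])
for k in (-30,30,34,150): print(k,proj(p,[565,172+k,84]))
np.savez("w2.npz",img=p["img"],pose=p["pose"],vfov=p["vfov"],cx=p["cx"],cy=p["cy"])
E
```

```text
[563.96916381 167.06596572 243.23392655] [-1.79979079e+02  1.61572495e-02  9.00277353e+01]
[100.1, 125.7, 27.9, 109.1] 0.79
[232.8, 42.1, 96.1, 110.2] 0.72
[268.7, 28.9, 27.5, 196.2] 0.7
-30 [279.97404452 222.24785472]
30 [280.1299728  163.94403827]
34 [280.14091403 159.85295554]
150 [280.49274651  28.29774764]
```

View pics/w2.png

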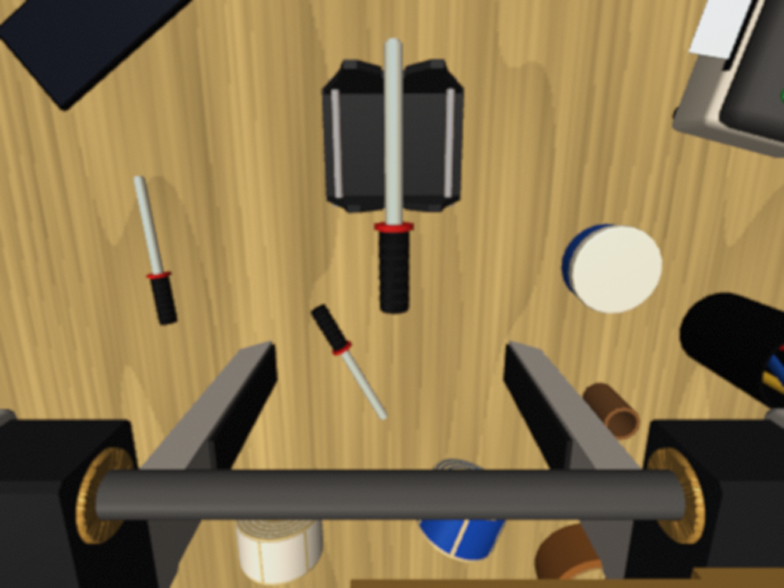

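Wrist view 2 shows the stand spindle's knob at native px (281, 165–223), collar at y≈162 and tip at y≈28. This matches the projected pose to within about 1 px. Next I'll fit its x and yaw.

```bash
python3 - <<'E'
from h import *
p=wrist(); T,s=tool(); print(s["eef_pos"])
d=[d for d in manip.silhouettes("spindle",p) if d["rect"][3]>150][0]; mm=d["pixels"]*1.
def f(q):
    c=[q[0],q[1],84]; y=q[2]/50
    return np.abs(hullmask(p,[cyl(c,y,11,-30,30),cyl(c,y,14,30,34),cyl(c,y,6,34,150)])-mm).sum()
r=minimize(f,[565,172,0],method="Nelder-Mead",options=dict(initial_simplex=[[565,172,0],[569,172,0],[565,176,0],[565,172,3]],xatol=.05,fatol=.5))
print(r.x[:2],np.degrees(r.x[2]/50),r.fun,mm.sum())
# red collar centroid, bright rod edges
hsv=cv2.cvtColor(p["img"],cv2.COLOR_RGB2HSV)
b=np.zeros((420,560),bool); b[150:175,255:310]=1
ys,xs=np.nonzero(((hsv[...,0]<8)|(hsv[...,0]>172))&(hsv[...,1]>140)&b); print("collar",xs.mean(),ys.mean(),"pred",proj(p,[r.x[0],r.x[1]+32,90]))
for v in range(40,150,15):
    row=p["img"][v,262:300].astype(int).min(1); u=np.nonzero(row>120)[0]+262
    print(v,u.min(),u.max(),round(u.mean(),1),end=" | ")
E
```

```text
[564.06536937 166.38097266 243.59669183]
[565.76105174 172.32872242] 0.32443546954441155 246.3803921568627 3028.0
collar 280.7548387096774 161.1483870967742 pred [280.76014339 160.76979231]
40 274 285 279.5 | 55 275 285 280.0 | 70 275 285 280.0 | 85 275 285 280.0 | 100 275 285 280.0 | 115 275 285 280.0 | 130 275 285 280.0 | 145 275 285 280.0 |
```

Emit:
send_rows(
  series=[
    [[1,5.5,1.7,30,0],[1,5.5,1.7,60,0],[1,5.5,1.7,90,0],[1,5.5,1.7,120,0],[1,5.5,1.7,145,0],[1,5.5,1.7,160,0],[1,5.5,1.7,170,0],[1,5.5,1.7,170,0],[1,5.5,1.7,170,0],[1,5.5,1.7,170,0]],
  ],
)

```text
clock: 4.3
eef_pos: [566.4, 173.4, 74.6]
eef_rot: [3.14, -0.0, 1.571]
wrist_force: [-0.7, 0.6, -0.9]
finger_gap: 94.0
```

Emit:
send_rows(
  series=[
    [[0.5,0,0,0,0],[0.4,0,0,0,0],[0.35,0,0,0,0],[0.3,0,0,0,0],[0.3,0,0,0,0]],
  ],
  newtons=20,
)

```text
clock: 4.8
eef_pos: [565.8, 173.4, 73.4]
eef_rot: [-3.142, -0.0, 1.572]
wrist_force: [-0.4, 0.4, -0.5]
finger_gap: 57.5
```

Emit:
send_rows(
  series=[
    [[0.25,0,0,0,0],[0.2,0,0,0,0],[0.1,0,0,0,0],[0,0,0,0,0],[0,0,0,0,0],[0,0,0,0,0],[0,0,0,0,0],[0,0,0,0,0],[0,0,0,0,0]],
  ],
  newtons=60,
)

```text
clock: 5.7
eef_pos: [565.9, 173.3, 73.4]
eef_rot: [3.142, -0.0, 1.571]
wrist_force: [0.3, 0.5, -0.5]
finger_gap: 21.1
```

Emit:
send_rows(
  series=[
    [[0,0,0,-5,0],[0,0,0,-12,0],[0,0,0,-22,0],[0,0,0,-37,0],[0,0,0,-57,0],[0,0,0,-77,0],[0,0,0,-90,0],[0,0,0,-100,0],[0,0,0,-100,0],[0,0,0,-100,0]],
  ],
)

```text
clock: 6.7
eef_pos: [565.6, 173.3, 172.9]
eef_rot: [-3.141, 0.0, 1.572]
wrist_force: [0.1, -1.0, -1.0]
finger_gap: 20.6
```

```bash
python3 - <<'E'
from h import *
p=wrist(); save(p,"w3.png"); T,s=tool(); print(s["eef_pos"],np.degrees(s["eef_rot"]),s["wrist_force"],s["finger_gap"])
g=np.array(s["eef_pos"])+[0,0,11]
for k in (-30,30,32,34,150): print(k,proj(p,g+[0,k,0]))
E
```

```text
[565.53092998 173.25150846 172.53255278] [-1.79923955e+02  1.66904922e-02  9.00402246e+01] [ 0.3692077  -0.37583172 -1.48719706] 20.776234567203883
-30 [279.18776035 322.60083389]
30 [279.35191454 217.00665593]
32 [279.35793708 213.13258078]
34 [279.36399886 209.23326714]
150 [279.79888984 -70.51565015]
```

View pics/w3.png

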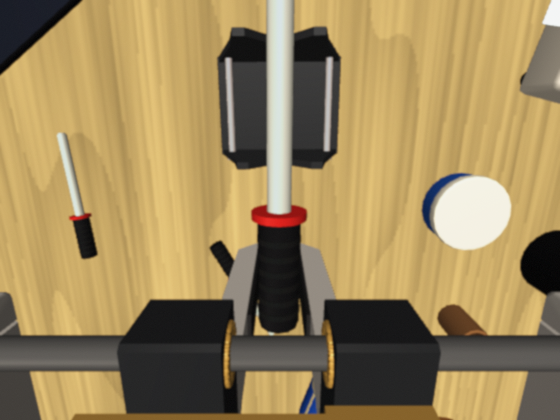

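The spindle is held, with the collar at px (279, 215). The rod may droop slightly, so I'll fit its pitch from its width.

```bash
python3 - <<'E'
from h import *
p=wrist(); T,s=tool(); g=np.array(s["eef_pos"])+[0,0,11]
im=p["img"].astype(int)
ws=[]
for v in (3,30,60,90,120,150,180,200):
    row=im[v,240:320]; sat=row.max(1)-row.min(1); ok=(row.min(1)>100)&(sat<45)
    # contiguous run around centre
    c=40; a=c
    while ok[a-1]: a-=1
    b=c
    while ok[b+1]: b+=1
    ws.append((v,a+240,b+240))
print(ws)
for pit in (0,-.05,-.1,-.15):
    m=hullmask(p,[cyl(g,0,6,34,150,pit)])
    print(pit,[round(m[v].sum(),1) for v in (3,30,60,90,120,150,180,200)], proj(p,g+[0,32*np.cos(pit),14+32*np.sin(pit)]))
E
```

```text
[(3, 267, 293), (30, 267, 292), (60, 267, 292), (90, 267, 291), (120, 267, 291), (150, 267, 290), (180, 268, 290), (200, 268, 290)]
0 [np.float64(29.3), np.float64(28.5), np.float64(28.0), np.float64(27.3), np.float64(26.5), np.float64(25.7), np.float64(25.3), np.float64(24.6)] [279.62461706 221.67283386]
-0.05 [np.float64(28.0), np.float64(27.5), np.float64(27.0), np.float64(26.5), np.float64(26.0), np.float64(25.5), np.float64(25.0), np.float64(24.5)] [279.61560354 220.71600591]
-0.1 [np.float64(27.0), np.float64(26.5), np.float64(26.3), np.float64(25.7), np.float64(25.3), np.float64(24.8), np.float64(24.5), np.float64(24.0)] [279.60650457 219.94586103]
-0.15 [np.float64(26.0), np.float64(25.7), np.float64(25.5), np.float64(25.3), np.float64(24.8), np.float64(24.5), np.float64(24.3), np.float64(24.0)] [279.59734786 219.35891197]
```

Emit:
send_rows(
  series=[
    [[0,-25,-6,0,0],[0,-70,-16,0,0],[0,-118,-27,0,0],[0,-166,-38,0,0],[0,-214,-49,0,0],[0,-262,-60,0,0],[0,-310,-71,0,0],[0,-358,-82,0,0],[0,-400,-93,0,0],[0,-435,-101,0,0]],
  ],
)

```text
clock: 7.8
eef_pos: [464.0, -263.8, 172.8]
eef_rot: [-3.141, -0.0, 1.57]
wrist_force: [1.0, -1.1, 0.2]
finger_gap: 20.4
```

Emit:
send_rows(
  series=[
    [[0,-18,-5,0,0],[0,-26,-6.5,20,0],[0,-26,-6.5,50,0],[0,-26,-6.5,85,0],[0,-26,-6.5,110,0],[0,-26,-6.5,128,0],[0,-26,-6.5,138,0],[0,-26,-6.5,144,0],[0,-26,-6.5,144,0],[0,-26,-6.5,144,0]],
  ],
)

```text
clock: 8.8
eef_pos: [459.0, -288.0, 30.1]
eef_rot: [3.141, 0.001, 1.572]
wrist_force: [0.4, -0.3, -1.1]
finger_gap: 20.7
```

```bash
python3 - <<'E'
from h import *
T,s=tool(); print(s["eef_pos"],np.degrees(s["eef_rot"]),s["finger_gap"])
p=wrist(); a=p["img"][:,:,::-1]
q=manip.camera("scene"); g=np.array(s["eef_pos"])+[0,0,11]
u,v=proj(q,[457,-170,39]).astype(int); u=min(max(u,60),500); print(u,v)
x0,y0=u-70,v-52
b=cv2.resize(q["img"][y0:y0+105,x0:x0+140,::-1],(560,420),interpolation=cv2.INTER_CUBIC)
cv2.imwrite("pics/c4.png",cv2.resize(np.vstack([a,b]),None,fx=.714,fy=.714))
for pit in (0,-.05,-.1): print(pit,"scene crop tip",((proj(q,g+[0,150*np.cos(pit),150*np.sin(pit)])-[x0,y0])*4).round(1),"wrist tip",proj(p,g+[0,150*np.cos(pit),150*np.sin(pit)]).round(1))
print("bore near face, scene crop",(proj(q,[457.8,-118,39])-[x0,y0])*4,"wrist roll top near",proj(p,[457.8,-118,79]))
cv2.imwrite("pics/b4.png",cv2.resize(b,None,fx=1.4,fy=1.4))
E
```

```text
[ 459.02883772 -287.96224366   30.10667667] [1.79952844e+02 3.33857295e-02 9.00436771e+01] 20.656123118870173
222 242
0 scene crop tip [309.1 184.2] wrist tip [280.2 -71.1]
-0.05 scene crop tip [309.7 191.9] wrist tip [280.  -60.9]
-0.1 scene crop tip [310.  199.9] wrist tip [279.9 -50.7]
bore near face, scene crop [323.53116331 171.28319394] wrist roll top near [ 276.69237269 -233.47473893]
```

View pics/c4.png

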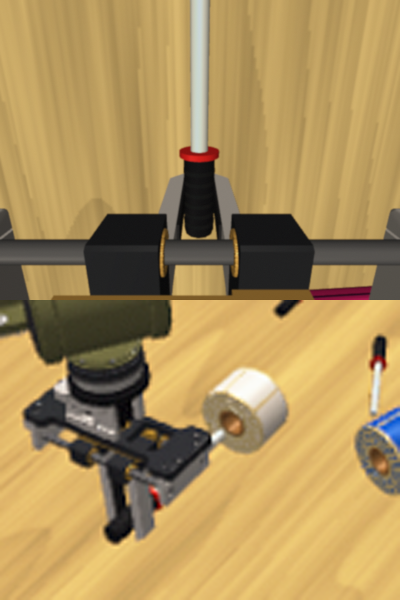

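The rod tip, at scene crop ≈(308, 187), is just in front of the bore, which is at ≈(328, 171). I'll zoom in to measure the offset.

```bash
python3 - <<'E'
from h import *
T,s=tool(); q=manip.camera("scene"); g=np.array(s["eef_pos"])+[0,0,11]
print(s["eef_pos"])
x0,y0,k=205,205,16
b=cv2.resize(q["img"][y0:y0+37,x0:x0+50,::-1],None,fx=k,fy=k,interpolation=cv2.INTER_CUBIC)
cv2.imwrite("pics/b5.png",b)
P=lambda X:((proj(q,X)-[x0,y0]+.5)*k).round(0).tolist()
for pit in (0,-.05): print("rod tip",pit,P(g+[0,150*np.cos(pit),150*np.sin(pit)]),"at120",P(g+[0,120,120*pit]))
for yy in (-118,-68): print("roll face",yy,"centre",P([457.8,yy,39]),"top",P([457.8,yy,79]),"bottom",P([457.8,yy,0]),"x+40",P([497.8,yy,39]),"x-40",P([417.8,yy,39]))
E
```

```text
[ 459.04912766 -288.00443074   30.21372473]
rod tip 0 [396.0, 504.0] at120 [301.0, 594.0]
rod tip -0.05 [399.0, 535.0] at120 [304.0, 618.0]
roll face -118 centre [454.0, 453.0] top [439.0, 289.0] bottom [469.0, 609.0] x+40 [626.0, 522.0] x-40 [286.0, 386.0]
roll face -68 centre [605.0, 312.0] top [592.0, 149.0] bottom [617.0, 466.0] x+40 [775.0, 378.0] x-40 [438.0, 248.0]
```

View pics/b5.png

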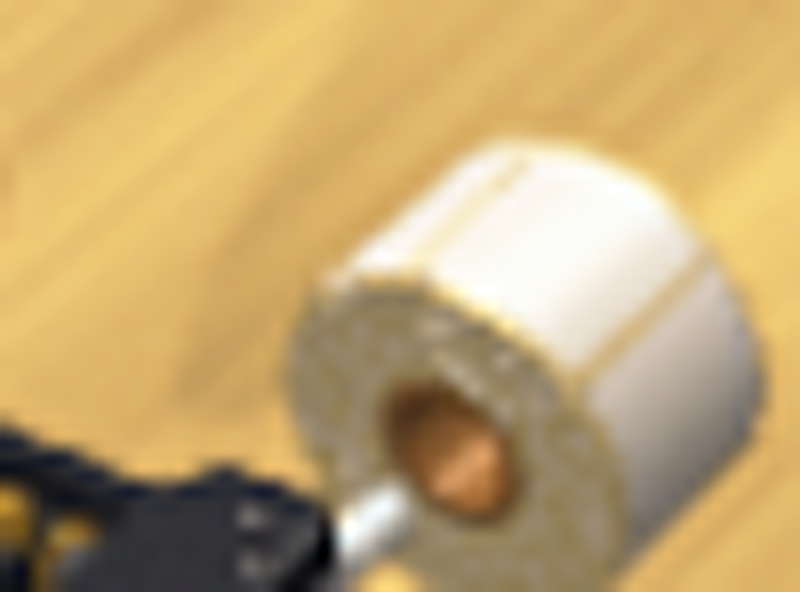

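Predicted and seen positions agree: bore at (450, 452) against (454, 453), tip at about (392, 508) against (396, 504). So pitch is about 0. I'll thread it now, with a 1 mm trim.

Emit:
send_rows(
  series=[
    [[0,3,-1,1,0],[0,8,-1,1,0],[0,14,-1,1,0],[0,20,-1,1,0],[0,26,-1,1,0],[0,32,-1,1,0],[0,38,-1,1,0],[0,44,-1,1,0],[0,50,-1,1,0],[0,50,-1,1,0]],
  ],
)

```text
clock: 9.95
eef_pos: [457.7, -237.1, 28.4]
eef_rot: [-3.141, -0.0, 1.572]
wrist_force: [-0.8, 0.1, -1.2]
finger_gap: 21.0
```

```bash
python3 - <<'E'
from h import *
T,s=tool(); q=manip.camera("scene"); print(s["eef_pos"],s["wrist_force"],s["moment"])
x0,y0,k=205,205,16
cv2.imwrite("pics/b6.png",cv2.resize(q["img"][y0:y0+37,x0:x0+50,::-1],None,fx=k,fy=k,interpolation=cv2.INTER_CUBIC))
E
```

```text
[ 457.65575358 -237.05235811   28.37614783] [-0.76290927  0.11360072 -1.21326925] [-0.08775088 -0.13187254 -0.0069588 ]
```

View pics/b6.png

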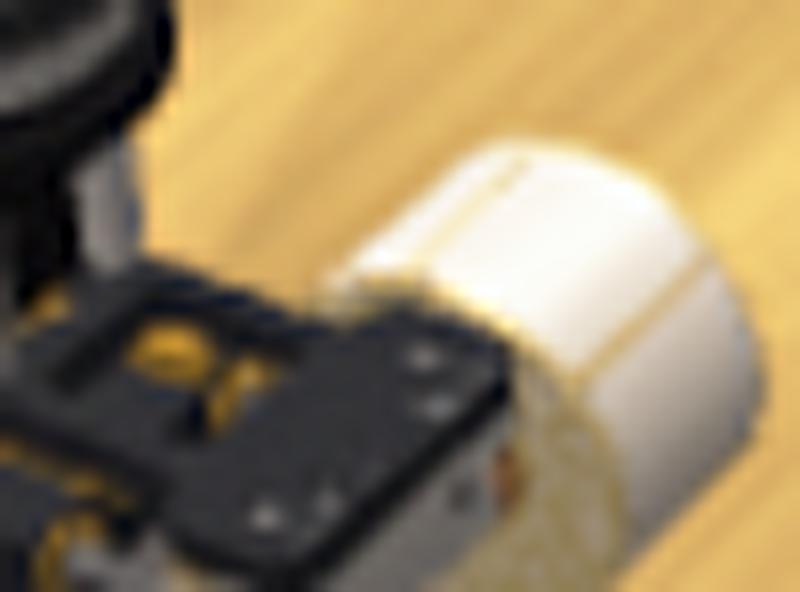

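The roll hasn't moved, the tip is about 31 mm inside the bore, and there's no contact force. Continuing.

Emit:
send_rows(
  series=[
    [[0,6,0,0,0],[0,13,0,0,0],[0,20,0,0,0],[0,27,0,0,0],[0,34,0,0,0],[0,41,0,0,0],[0,48,0,0,0],[0,54,0,0,0],[0,60,0,0,0],[0,60,0,0,0]],
  ],
)

```text
clock: 11.0
eef_pos: [457.6, -177.1, 28.4]
eef_rot: [-3.142, -0.0, 1.572]
wrist_force: [-0.1, -0.1, -2.0]
finger_gap: 20.8
```

```bash
python3 - <<'E'
from h import *
p=wrist(); T,s=tool(); print(s["eef_pos"],s["wrist_force"]); save(p,"w7.png",s=1.2)
print([proj(p,X).round(0).tolist() for X in ([457.8,-118,79],[457.8,-68,79],[457.5,-27,39])])
E
```

```text
[ 457.69217772 -177.47036658   28.4394887 ] [ 0.87460919 -0.10564602 -1.77670789]
[[281.0, 171.0], [281.0, 14.0], [280.0, -71.0]]
```

View pics/w7.png

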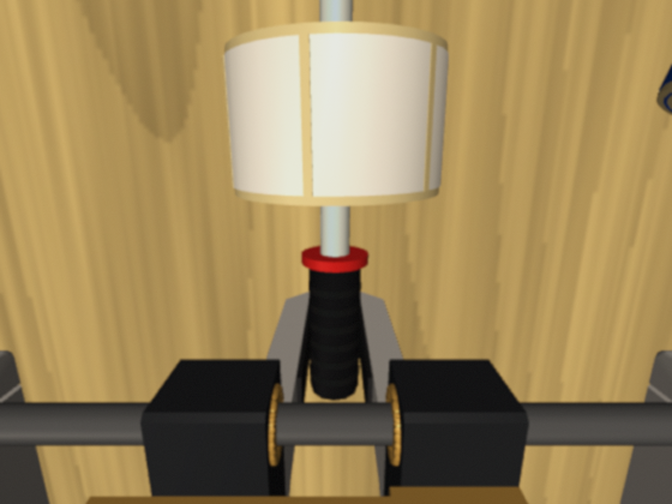

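The rod is through and emerges beyond the roll. The roll's near rim is at native row 170, where 171 was predicted. Lifting gently.

Emit:
send_rows(
  series=[
    [[0,0,0,-3,0],[0,0,0,-6,0],[0,0,0,-9,0],[0,0,0,-13,0],[0,0,0,-17,0],[0,0,0,-21,0],[0,0,0,-25,0],[0,0,0,-29,0],[0,0,0,-30,0],[0,0,0,-30,0]],
  ],
  newtons=60,
)

```text
clock: 12.05
eef_pos: [457.7, -177.8, 58.5]
eef_rot: [3.141, 0.0, 1.572]
wrist_force: [0.1, -0.7, -4.0]
finger_gap: 20.6
```

```bash
python3 - <<'E'
from h import *
p=wrist(); q=manip.camera("scene"); T,s=tool(); print(s["eef_pos"],s["wrist_force"],s["finger_gap"])
g=np.array(s["eef_pos"])+[0,0,11]
a=p["img"][:,:,::-1]; b=cv2.resize(q["img"][180:255,190:290,::-1],(560,420),interpolation=cv2.INTER_CUBIC)
cv2.imwrite("pics/c8.png",cv2.resize(np.vstack([a,b]),None,fx=.714,fy=.714))
for pit in (0,-.05,-.1):
  P=lambda y,z: g+[0,y*np.cos(pit)-z*np.sin(pit),y*np.sin(pit)+z*np.cos(pit)]
  print(pit,[proj(p,P(y,z)).round(0).tolist() for y,z in ((32,14),(59,33),(109,33),(150,0))],hullmask(p,[cyl(g,0,6,34,60,pit)])[180:215:5].sum(1).round(1))
im=p["img"].astype(int)
for v in range(180,215,5):
    r=im[v,255:305]; print(v,((r.min(1)>100)&(r.max(1)-r.min(1)<45)).sum(),end=" ")
E
```

```text
[ 457.53570185 -177.69021272   58.2511555 ] [-0.0048706  -0.38028013 -2.4998025 ] 20.751444928578035
0 [[279.0, 221.0], [280.0, 168.0], [280.0, 20.0], [280.0, -71.0]] [25.3 25.  25.  25.  24.8 24.8 23.7]
-0.05 [[279.0, 219.0], [280.0, 163.0], [280.0, 20.0], [280.0, -61.0]] [24.8 24.8 24.8 24.6 24.3 24.3 18.9]
-0.1 [[279.0, 217.0], [280.0, 158.0], [280.0, 20.0], [280.0, -50.0]] [24.8 24.3 24.3 24.3 24.3 24.3  1.9]
180 23 185 23 190 23 195 23 200 23 205 22 210 22
```

View pics/c8.png

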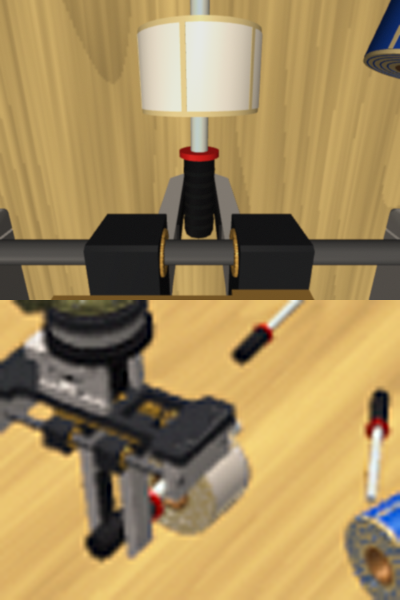

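The roll hangs on the rod with its near rim at row 161, so there's a slight droop of about 0.05 rad. The gripper is holding. I'll lift higher and carry it smoothly to the stand.

Emit:
send_rows(
  series=[
    [[0,0,0,-5,0],[0,0,0,-15,0],[0,0,0,-30,0],[0,0,0,-50,0],[0,0,0,-70,0],[0,0,0,-90,0],[0,0,0,-110,0],[0,0,0,-123,0],[0,0,0,-130,0],[0,0,0,-132,0]],
  ],
)

```text
clock: 13.15
eef_pos: [457.7, -177.8, 190.9]
eef_rot: [3.141, 0.0, 1.572]
wrist_force: [-0.4, -0.7, -2.4]
finger_gap: 20.7
```

Emit:
send_rows(
  series=[
    [[0,4,1,0,0],[0,12,4,0,0],[0,24,7,0,0],[0,40,12,0,0],[0,60,18,0,0],[0,80,25,0,0],[0,100,31,0,0],[0,120,37,0,0],[0,140,43,0,0],[0,160,49,0,0]],
  ],
)

```text
clock: 14.15
eef_pos: [506.5, -15.8, 189.9]
eef_rot: [-3.141, -0.0, 1.572]
wrist_force: [0.0, -0.5, -3.7]
finger_gap: 20.8
```

Emit:
send_rows(
  series=[
    [[0,20,6,0,0],[0,40,12,0,0],[0,60,19,0,0],[0,80,25,0,0],[0,100,31,0,0],[0,120,37,0,0],[0,140,43,0,0],[0,156,48,0,0],[0,168,52,0,0],[0,176,54,0,0]],
  ],
)

```text
clock: 15.15
eef_pos: [560.4, 159.4, 190.1]
eef_rot: [-3.141, 0.0, 1.572]
wrist_force: [0.9, 1.1, -3.2]
finger_gap: 20.9
```

Emit:
send_rows(
  series=[
    [[0,6,2,0,0],[0,10,3,0,0],[0,13,4,0,0],[0,15,4.6,0,0],[0,15,4.6,0,0],[0,15,4.6,0,0]],
  ],
)

```text
clock: 15.75
eef_pos: [564.9, 173.1, 190.4]
eef_rot: [-3.142, 0.0, 1.571]
wrist_force: [0.6, 0.3, -1.9]
finger_gap: 20.8
```

```bash
python3 - <<'E'
from h import *
p=wrist(); q=manip.camera("scene"); T,s=tool(); print(s["eef_pos"],np.degrees(s["eef_rot"]),s["wrist_force"],s["finger_gap"])
a=p["img"][:,:,::-1]; b=cv2.resize(q["img"][115:220,255:395,::-1],(560,420),interpolation=cv2.INTER_CUBIC)
cv2.imwrite("pics/c9.png",cv2.resize(np.vstack([a,b]),None,fx=.714,fy=.714))
E
```

```text
[564.9670529  173.1491079  190.46165264] [ 1.79994911e+02 -5.42316354e-04  9.00305226e+01] [ 0.27826883 -0.49625878 -2.93689377] 20.85584295230497
```

View pics/c9.png

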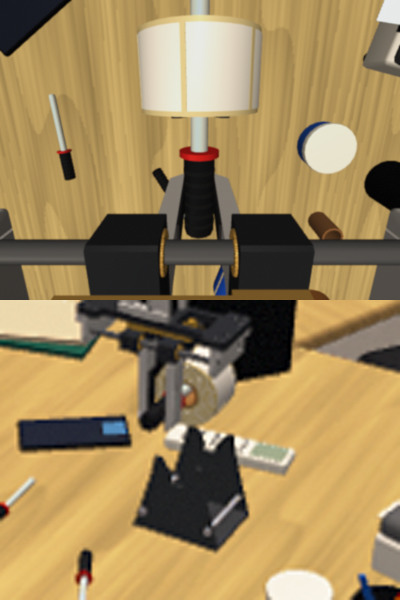

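The roll hasn't shifted on the rod and sits above the stand, clear of it. Lowering.

Emit:
send_rows(
  series=[
    [[0,0,0.8,4,0],[0,0,0.8,12,0],[0,0,0.8,22,0],[0,0,0.8,34,0],[0,0,0.8,46,0],[0,0,0.8,58,0],[0,0,0.8,70,0],[0,0,0.8,80,0],[0,0,0.8,86,0],[0,0,0.8,88,0]],
  ],
)

```text
clock: 16.85
eef_pos: [565.6, 173.3, 101.7]
eef_rot: [-3.141, 0.0, 1.572]
wrist_force: [-0.0, -0.0, -3.2]
finger_gap: 20.5
```

Emit:
send_rows(
  series=[
    [[0,0,0,3,0],[0,0,0,6,0],[0,0,0,9,0],[0,0,0,12,0],[0,0,0,15,0],[0,0,0,17,0],[0,0,0,19,0],[0,0,0,20,0],[0,0,0,20,0]],
  ],
)

```text
clock: 17.75
eef_pos: [565.7, 173.3, 82.3]
eef_rot: [-3.141, 0.0, 1.572]
wrist_force: [-0.5, 0.4, -2.2]
finger_gap: 20.7
```

```bash
python3 - <<'E'
from h import *
p=wrist(); q=manip.camera("scene"); T,s=tool(); print(s["eef_pos"],np.degrees(s["eef_rot"]),s["wrist_force"],s["moment"],s["finger_gap"])
a=p["img"][:,:,::-1]; b=cv2.resize(q["img"][135:210,270:370,::-1],(560,420),interpolation=cv2.INTER_CUBIC)
cv2.imwrite("pics/c10.png",cv2.resize(np.vstack([a,b]),None,fx=.714,fy=.714))
E
```

```text
[565.79017397 173.32655964  82.47639547] [ 1.79994464e+02 -2.60528971e-03  9.00371742e+01] [-1.1998729   0.16630231 -3.38016263] [-0.24315707 -0.06075909  0.04193479] 20.519842605537814
```

View pics/c10.png

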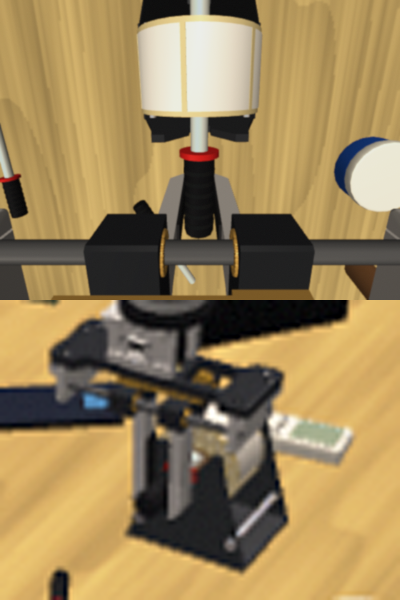

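The roll is between the cheeks, the collar is outside the knob-side cheek and there's no contact. Now the last 9 mm.

Emit:
send_rows(
  series=[
    [[0,0,0,1,0],[0,0,0,2,0],[0,0,0,3,0],[0,0,0,4,0],[0,0,0,5,0],[0,0,0,6,0],[0,0,0,7,0],[0,0,0,8,0],[0,0,0,8.5,0],[0,0,0,8.5,0]],
  ],
)

```text
clock: 18.85
eef_pos: [565.8, 173.3, 73.9]
eef_rot: [3.142, 0.0, 1.571]
wrist_force: [-0.4, -0.8, -2.4]
finger_gap: 20.7
```

```bash
python3 - <<'E'
from h import *
p=wrist(); T,s=tool(); print(s["eef_pos"],s["wrist_force"],s["moment"])
E
```

```text
[565.80008343 173.32605501  73.93412213] [ 0.12274068 -0.29738902 -1.1169248 ] [-0.2285553  -0.0230267   0.05577761]
```

Emit:
send_rows(
  series=[
    [[0,0,0,0.5,0],[0,0,0,1,0],[0,0,0,1.2,0],[0,0,0,1.2,0]],
  ],
)

```text
clock: 19.3
eef_pos: [565.9, 173.3, 72.9]
eef_rot: [3.141, -0.0, 1.572]
wrist_force: [-0.6, -1.1, 2.2]
finger_gap: 20.7
```

```bash
python3 - <<'E'
from h import *
F=[];M=[]
for i in range(4):
    p=wrist(); T,s=tool(); F.append(s["wrist_force"]);M.append(s["moment"])
print(s["eef_pos"],np.mean(F,0),np.mean(M,0))
cv2.imwrite("pics/c11.png",p["img"][:,:,::-1])
E
```

```text
[565.89101013 173.33490198  72.88350207] [-1.0005507  -1.63419477  2.68505372] [-0.27655127  0.05201948  0.02206952]
```

Vertical force changed from −2.5 N to +2.7 N at the original resting height, so the spindle is seated. I'll release gently.

Emit:
send_rows(
  series=[
    [[0.24,0,0,0,0],[0.26,0,0,0,0],[0.3,0,0,0,0],[0.35,0,0,0,0],[0.45,0,0,0,0],[0.55,0,0,0,0],[0.6,0,0,0,0],[0.6,0,0,0,0]],
  ],
  newtons=10,
)

```text
clock: 20.3
eef_pos: [565.7, 173.3, 72.7]
eef_rot: [-3.142, -0.0, 1.571]
wrist_force: [-0.3, 0.1, -0.4]
finger_gap: 55.8
```

Emit:
send_rows(
  series=[
    [[0.6,0,0,-10,0],[0.6,0,0,-30,0],[0.6,0,0,-60,0],[0.6,0,0,-90,0],[0.6,0,0,-120,0],[0.6,0,0,-145,0],[0.6,0,0,-160,0],[0.6,0,0,-170,0],[0.6,0,0,-170,0],[0.6,0,0,-170,0]],
  ],
)

```text
clock: 21.3
eef_pos: [565.5, 173.3, 242.1]
eef_rot: [-3.141, 0.0, 1.572]
wrist_force: [0.3, 0.7, 0.4]
finger_gap: 56.2
```

```bash
python3 - <<'E'
from h import *
p=wrist(); T,s=tool(); print(s["eef_pos"],s["wrist_force"],s["finger_gap"])
for t in ["spindle","white_roll","stand","blue_roll"]:
    print(t,[(np.round(d["rect"],1).tolist(),round(d["conf"],2)) for d in manip.find_in(t,p)][:4])
P=lambda *X: proj(p,X).round(1).tolist()
print("pred knob end",P(565.8,142.3,84),"collar top",P(565.8,204.3,98),"ctr",P(565.8,204.3,90),"tip",P(565.8,322.3,84))
hsv=cv2.cvtColor(p["img"],cv2.COLOR_RGB2HSV)
b=np.zeros((420,560),bool); b[140:190,240:320]=1
ys,xs=np.nonzero(((hsv[...,0]<8)|(hsv[...,0]>172))&(hsv[...,1]>140)&b); print("collar",xs.mean(),ys.mean(),ys.min(),ys.max())
cy=(566,257,77.3)
m=hullmask(p,[cyl([565.8,257,77.3],0,40,-25,25)]); Y,X=np.nonzero(m>.5); print("roll pred rect",X.min(),Y.min(),X.max()-X.min(),Y.max()-Y.min())
for d in manip.silhouettes("white_roll",p)[:1]:
    mm=d["pixels"]*1.
    f=lambda q: np.abs(hullmask(p,[cyl([565.8,q[0],77.3],0,40,-25,25,q[1]/50)])*1-mm).sum()
    r=minimize(f,[257,0],method="Nelder-Mead",options=dict(initial_simplex=[[257,0],[262,0],[257,4]])); print("roll fit y,pitch",r.x[0],r.x[1]/50,r.fun,mm.sum())
# rod rows beyond roll / before roll
im=p["img"].astype(int)
for v in range(26,60,4):
    r=im[v,255:305]; ok=np.nonzero((r.min(1)>90)&(r.max(1)-r.min(1)<45))[0]; print(v,(ok.min()+255,ok.max()+255) if len(ok) else None,end=" ")
q=manip.camera("top")
for t in ["spindle","white_roll","stand","blue_roll"]:
    print(t,[(np.round(d["rect"],1).tolist(),round(d["conf"],2)) for d in manip.find_in(t,q)][:4])
E
```

```text
[565.46641218 173.26576413 241.74091879] [-0.04374684  0.38276257 -0.31353651] 56.28296111306913
spindle [([220.8, 219.8, 58.2, 83.7], 0.77), ([265.8, 32.5, 29.3, 197.7], 0.75), ([96.7, 128.6, 30.6, 108.8], 0.64)]
white_roll [([237.7, 76.5, 83.2, 64.8], 0.81)]
stand [([228.4, 46.1, 99.7, 113.9], 0.78)]
blue_roll [([294.3, 330.6, 71.3, 75.8], 0.9)]
pred knob end [279.3, 227.1] collar top [279.4, 169.2] ctr [279.4, 168.0] tip [279.5, 34.3]
collar 279.1761363636364 168.4034090909091 164 172
roll pred rect 237 79 85 61
roll fit y,pitch 257.9840679168701 0.008009872436523437 221.87058823529412 4911.0
26 None 30 None 34 (np.int64(276), np.int64(282)) 38 (np.int64(273), np.int64(285)) 42 (np.int64(273), np.int64(285)) 46 (np.int64(273), np.int64(285)) 50 (np.int64(273), np.int64(285)) 54 (np.int64(273), np.int64(285)) 58 (np.int64(273), np.int64(285)) spindle [([140.1, 198.2, 73.0, 12.9], 0.49), ([218.4, 288.2, 14.6, 9.6], 0.48)]
white_roll []
stand []
blue_roll [([287.8, 160.9, 24.1, 39.3], 0.93)]
```

```bash
python3 -c "
from cell import manip
print(manip.sign_off())"
```

```text
the job is handed in; nothing more can be done
None
```

The white roll is loaded: the spindle rests in both notches, with the roll hanging between the cheeks. I handed the job in at about 21.5 s of the 58 s allowed. The sign-off reports no verdict.

**What I did:** I gripped the knob of the full-size spindle and lifted it out of the stand. I then threaded it through the white roll from the -y side and carried the roll over the stand. I lowered it until the wrist's vertical force reversed at the original resting height, from about -2 N to +2.7 N. Only then did I let go and back off 170 mm upwards.

**Last checks:**
- **Spindle:** the collar and tip were within 0.5 px of where the original rest pose puts them (collar row 168.4 seen, 168.0 expected; tip about row 34). The rod looked straight and level.
- **Roll:** a fit to its outline put its centre at y ≈ 258 mm, against about 256 for the middle of the stand. It was level, with clearance to both cheeks.
- **Bystanders:** the blue roll was unmoved in the top view to within 1–2 px. I did not re-measure the other objects.

**What fell short:**
- The networks missed the stand and white roll in the final top view, where the gripper was over the stand. The wrist camera did detect both.
- My 12-picture viewing limit ran out just before release, so the checks after release are from measurements only.

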